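Spin-check the filter wheel and brake it on its mark

TASK

Check that the filter wheel runs freely: with a fingertip, flick one of its pegs so that it spins counter-clockwise (seen from above), and let it coast untouched while the red mark goes past the yellow pointer at least twice. Then, on a later round, brake the turning wheel with a fingertip just as the red mark comes round, so that it stops with the pointer pointing at the red mark, and take the finger away; do not let the wheel come to rest anywhere else. Touch only: do not lift or carry anything, do not shift the stand, and leave the things standing around alone.

Things in the scene. Friction and masses are not known exactly. Their poses are not given: they have to be found in the camera images.
- stand: Heavy grey stand of the wheel, 4.5 kg, loose on the worktop, foot 190 x 190 x 22 mm. Origin: centre of its underside, on the wheel's axis. Its -x axis points from the axis to the yellow pointer, whose post stands beyond the rim (114 to 140 mm from the axis, 26 mm wide, top 73 mm above the worktop, level with the wheel's top face)
- filter_wheel (a joint): Turn of the wheel, rad, growing counter-clockwise seen from above and counting on over full turns; the red mark stands at the pointer at 0, 6.283, 12.566 and so on; starts between -4.6 and -1.6. Very free bearing: let go at 3 rad/s it slows to 1 rad/s in some 10 s and stops by itself after some 25 s; a fingertip pressed on the rim with a few newtons stops it almost at once (inertia about 0.0075 kg m2, varying)
- wheel_centre (a point): Centre of the top face, on the axis, 72 mm above the worktop, of the filter wheel: a flat aluminium disc, 220 mm across, 12 mm thick, on an upright bearing. On it: a hub 34 mm wide, 10 mm high, three flat tinted windows, three steel pegs; the rim is plain, flat and clear from 76 to 110 mm from the axis
- red_mark (a point): Middle of the red mark on the wheel's top face, 100 mm from the axis; it turns with the wheel. The mark is a red patch 24 mm wide that covers the rim from 80 mm out to the edge and runs down the edge
- index_point (a point): Fixed point 100 mm from the axis at the height of the wheel's top face, straight inward of the yellow pointer: where the red mark must stand
- peg_a (a point): Top centre of one of three upright steel finger pegs on the wheel, 10 mm thick, 28 mm tall above the wheel's top face, 55 mm from the axis; this one stands 60 degrees counter-clockwise (seen from above) of the red mark. It turns with the wheel
- peg_b (a point): Top centre of one of three upright steel finger pegs on the wheel, 10 mm thick, 28 mm tall above the wheel's top face, 55 mm from the axis; this one stands opposite the red mark, 180 degrees from it. It turns with the wheel
- peg_c (a point): Top centre of one of three upright steel finger pegs on the wheel, 10 mm thick, 28 mm tall above the wheel's top face, 55 mm from the axis; this one stands 60 degrees clockwise (seen from above) of the red mark. It turns with the wheel
- beaker_b: Bystander: small empty glass beaker, 59 mm wide, 61 mm tall. Origin: centre of its underside
- flask_pink: Bystander: conical flask with pink contents, 69 mm wide, 108 mm tall. Origin: centre of its underside
- tape_roll: Bystander: roll of yellowish tape lying flat, 66 mm across, 18 mm high. Origin: centre of its underside
- vial_1: Bystander: sample vial with black cap, 25 mm wide, 58 mm tall. Origin: centre of its underside
- vial_2: Bystander: sample vial with black cap, 25 mm wide, 58 mm tall. Origin: centre of its underside
- dropper_31: Bystander: small brown dropper bottle, 33 mm wide, 72 mm tall. Origin: centre of its underside
- amber_60: Bystander: brown bottle with black cap, 40 mm wide, 82 mm tall. Origin: centre of its underside
- marker_black: Bystander: marker pen lying flat, white with black cap, 138 mm long, 17 mm thick. Origin: centre of its underside

How it is judged:
On the way, in this order (a step that is already met when the one before it is completed fails the run):
1. the wheel coasts counter-clockwise, untouched, as the red mark has passed the pointer the first time (contact force between each of the fingers, the arm and stand below 0.05 N and velocity of joint filter_wheel above 0.3 rad/s and value of joint filter_wheel above 0.1 rad), for 0.04 s.
2. it coasts on, untouched, a third of a turn later (contact force between each of the fingers, the arm and stand below 0.05 N and velocity of joint filter_wheel above 0.3 rad/s and value of joint filter_wheel above 2.1 rad), for 0.04 s.
3. it coasts on, untouched, two thirds of a turn later (contact force between each of the fingers, the arm and stand below 0.05 N and velocity of joint filter_wheel above 0.3 rad/s and value of joint filter_wheel above 4.2 rad), for 0.04 s.
4. it coasts, untouched, past the pointer the second time (contact force between each of the fingers, the arm and stand below 0.05 N and velocity of joint filter_wheel above 0.3 rad/s and value of joint filter_wheel above 6.38319 rad), for 0.04 s.
5. a fingertip brakes the wheel as the red mark comes round to the pointer (within 50 mm of it) on a later round (contact force between the fingers and stand above 0.1 N and value of joint filter_wheel above 7.28319 rad and horizontal distance between red_mark and index_point below 0.05 m).
At the end, for the whole second after the job is handed in: The wheel is at rest (under 0.03 rad/s) after more than two passes, with the middle of the red mark within 13 mm of the pointer's index point, the stand standing still and level (horizontal distance between red_mark and index_point below 0.013 m and velocity of joint filter_wheel between -0.03 and 0.03 rad/s and linear speed of stand below 0.01 m/s and angle between stand's own z axis and vertical below 0.03 rad and value of joint filter_wheel above 7.28319 rad); the robot touches nothing.
It fails at once if after the second pass the untouched wheel stood still with the red mark more than 13 mm from the pointer's index point (it ran out by itself, or was let go in the wrong place) (value of joint filter_wheel above 6.88319 rad and velocity of joint filter_wheel between -0.03 and 0.03 rad/s and contact force between each of the fingers, the arm and stand below 0.05 N and horizontal distance between red_mark and index_point above 0.013 m).
It fails at once if after the second pass the wheel came to a standstill with the red mark more than 50 mm from the pointer (value of joint filter_wheel above 6.88319 rad and velocity of joint filter_wheel between -0.03 and 0.03 rad/s and horizontal distance between red_mark and index_point above 0.05 m).
It fails at once if the stand was shifted by more than 15 mm, lifted or tipped (distance of stand from where it was at the start of the episode above 0.015 m or height (world z) of stand above 0.006 m or angle between stand's own z axis and vertical above 0.06 rad).
It fails at once if a bystander was moved by more than 20 mm (distance of any of beaker_b, flask_pink, tape_roll, vial_1, vial_2, dropper_31, amber_60, marker_black from where it was at the start of the episode above 0.02 m).
It also fails if it takes over 72 s, if anything falls off the work surface, if the arm or the gripper's body presses on something with over 40 N, if the wrist force passes 120 N, or if a joint passes its speed limit or range.

ROBOT

A 6-joint arm with a two-finger parallel gripper is mounted at the origin on a cart in front of the work surface, level with it; the furniture and walls round the work are solid. World frame = base frame: x ahead of the robot, y to its left, z up, the work surface at z = 0. Lengths are in m, angles in rad, forces in N, time in s.
With the tool pointing down it reaches from about 0.4 to 0.825 m from the base axis. Payload 7 kg.
Tool frame: the origin (TCP) lies on the centre line of the jaws, within the pads' length; the fingertips stand 11 mm ahead of it and the grasp point (between the pads) lies 8 mm behind it; z points along the fingers, y is the direction in which the jaws open and shut (so a half turn about z gives the same grasp; the last joint's range is limited). The gripper opens to 88 mm and grips with 3 to 60 N. Pads are 19 mm wide; open, the fingers measure 130 mm over their backs; the gripper's body (78 mm by 193 mm) begins 47 mm behind the grasp point.
Start: joints at [1.637, 0.359, 0.012, 0, -1.224, -0.288], TCP at [0.149, 0.658, 0.238] pointing down, gripper open.
Joint ranges: [-3.07, 3.07], [-1.43, 2.12], [-1.02, 1.25], [-3.03, 1.67], [-3.05, -0], [-3.03, 3.03]. Speed limits (rad/s): [2.39, 2.39, 3.01, 3.14, 3.14, 3.14].

INTERFACE

Orientations are given as [roll, pitch, yaw] about the fixed x, y, z axes, in that order (R = Rz(yaw) Ry(pitch) Rx(roll)).
In Python, from station import * gives the robot as it stands.
- The arm moves only by the tool play_rows, never from a script. Its argument "targets" is a list of rows, each a list of 7 numbers: the turn, a rotation vector about the world's x, y, z in rad, then the shift along the world's x, y, z in m, then the opening, from 0 (shut) to 1 (fully open). A call has 1 to 12 rows; each row shifts and turns the pose as measured when the row begins; what a row does not reach is not made up. A row lasts 1/8 s, in which the tool goes at most 62.5 mm and 10.7 degrees, less where a joint would pass 70% of its speed; a pose out of reach is approached as far as the arm can. A call is refused whole if a number of a shift passes 0.0625 or a number of a turn 0.188, either way. A call with a gripper value outside its range is refused whole. The fingers move at their own pace and stop on an object; "grip_force" is the grip in N (left out, the last holds). Time passes only in rows, so rows that do not move let the fingers close. It gives the time, the measured TCP pose, the force and the opening at its end, in the units of the state.
- get_state(): the state, without advancing time (a new reading comes with each control period).
- grab_frame(name): name is "scene" or "side" or "wrist"; returns (picture, depth): 480x640x3 uint8, blue, green, red; 480x640 float32, m along the optical axis (not along the pixel's ray), 0 where there is no reading.
- camera_params(name): a dict with "camera_matrix" (3x3 intrinsics, pixels), "dist" ([k1, k2, p1, p2, k3] as OpenCV has them; the pictures are not rectified), "extrinsics" (4x4, takes a point from world to camera coordinates); the wrist camera has in their place "hand_eye" (4x4, takes a point from camera to tool coordinates, whose origin is the TCP and whose axes are the flange's). Camera axes: x right, y up, looking along -z (the intrinsics and any distortion apply to the point x, -y, -z); pixel columns grow to the right and rows downward; lengths in m; the calibration is good to about 2 mm. A picture is of the moment at which its call begins: read the wrist's pose just before it. camera_params takes no time and is no camera call.
- job_done(): hands the job in, once; it reports no verdict.
The state is a dict: "t": time; "q": joint angles; "qd": joint speeds; "joint_efforts": joint torques, N m; "eef_pos": TCP position; "ee_rot": TCP orientation; "force": force on the tool from outside, world axes, zero at the start; "moment": the same for the moment, N m; "width": finger opening in m.
Only numpy, scipy, OpenCV 4.12 (cv2) and the standard library are available. Lean on these libraries where they do the work, as an engineer would, in place of code of your own. Each camera call takes 0.05 s, during which the arm holds its last target.

## Working session

There is one attempt and no reset: what is moved stays moved. The work goes in short steps, Python scripts to look and compute and a tool call to move; the robot and the scene stay as the last step left them, time stands still between calls to the robot, and variables do not carry over. Pictures are saved under pics/ and viewed, and the job is handed in when it is done.

Besides the shell and the picture viewer there is one more tool, called after "Emit:" in YAML: its name, and indented under it one key for each argument. play_rows: Moves the arm, as the interface text tells. Its arguments: {"type":"object","properties":{"targets":{"type":"array","items":{"type":"array","items":{"type":"number"}}},"grip_force":{"type":"number"}},"required":["targets"]}

```bash
mkdir -p pics; ls; python3 - <<'E'
from station import *
import cv2
print(get_state())
for n in ("scene","side"):
    p,d=grab_frame(n); cv2.imwrite(f"pics/{n}0.png",p)
    c=camera_params(n); print(n,c)
print(camera_params("wrist"))
E
```

```text
pics
{'t': 0.0, 'q': array([ 1.63707770e+00,  3.59397818e-01,  1.10531310e-02, -3.74238164e-04,
       -1.22404870e+00, -2.88077011e-01]), 'qd': array([ 0.00045894,  0.00075817,  0.00097942,  0.00036485, -0.00145603,
       -0.00134262]), 'joint_efforts': array([ 3.05624730e-03, -5.82729042e+01,  2.93053901e+01,  6.99692041e+00,
        7.10288499e-03, -1.56107162e-04]), 'eef_pos': array([0.14841488, 0.65800895, 0.23660874]), 'ee_rot': array([ 3.13996144e+00, -1.16479802e-04, -2.21923006e-01]), 'force': array([-0.21714297, -0.60350229, -0.76293754]), 'moment': array([ 0.04712945, -0.01174611, -0.02077128]), 'width': 0.08732649266536308}
scene {'camera_matrix': array([[438.17690231,   0.        , 317.520144  ],
       [  0.        , 438.17690231, 240.88907712],
       [  0.        ,   0.        ,   1.        ]]), 'dist': array([-0.02101703,  0.        ,  0.        ,  0.        ,  0.        ]), 'extrinsics': array([[-0.80825305, -0.58882918, -0.00268355,  0.59585192],
       [ 0.38490263, -0.5317724 ,  0.75436601, -0.1822348 ],
       [-0.44561976,  0.60868572,  0.65644856, -0.74939766
[... 494 characters left out ...]
,  0.66758653, -1.20453333],
       [ 0.        ,  0.        ,  0.        ,  1.        ]])}
{'camera_matrix': array([[351.54103725,   0.        , 322.41902647],
       [  0.        , 351.54103725, 235.25732524],
       [  0.        ,   0.        ,   1.        ]]), 'dist': array([-0.06818786,  0.        ,  0.        ,  0.        ,  0.        ]), 'hand_eye': array([[ 4.75719573e-04,  9.60762455e-01,  2.77372095e-01,
         7.48999541e-02],
       [ 9.99999771e-01, -5.90768844e-04,  3.31212341e-04,
        -6.57846852e-04],
       [ 4.82079174e-04,  2.77371873e-01, -9.60762516e-01,
        -1.47345202e-01],
       [ 0.00000000e+00,  0.00000000e+00,  0.00000000e+00,
         1.00000000e+00]])}
```

View pics/scene0.png

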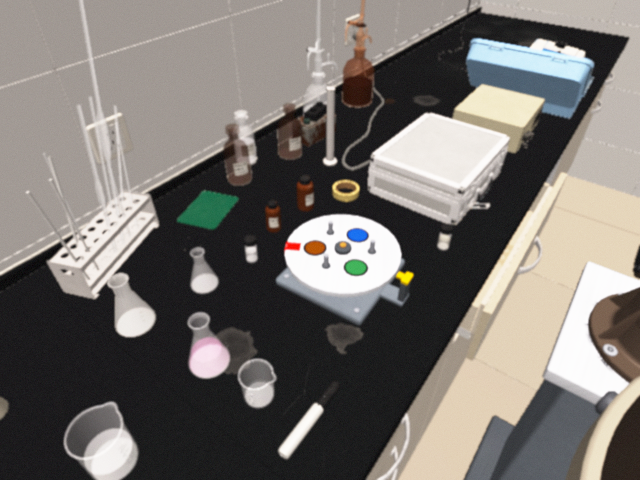

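View pics/side0.png

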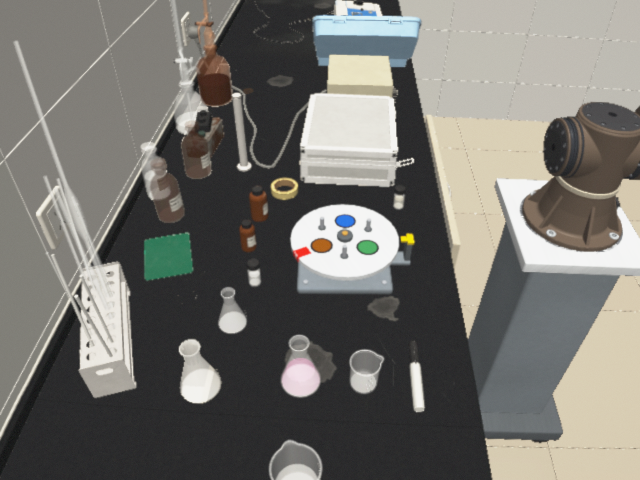

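```bash
cat > h.py <<'E'
from station import *
import numpy as np, cv2, sys
def ray(n,px):
    c=camera_params(n); u=cv2.undistortPoints(np.array(px,float).reshape(-1,1,2),c["camera_matrix"],c["dist"]).reshape(-1,2)
    d=np.c_[u[:,0],-u[:,1],-np.ones(len(u))]
    E=c["extrinsics"]; R=E[:3,:3]; o=-R.T@E[:3,3]
    return o,d@R
def onplane(n,px,z):
    o,d=ray(n,px); s=(z-o[2])/d[:,2]; return o+d*s[:,None]
def proj(n,P):
    c=camera_params(n);E=c["extrinsics"];q=np.atleast_2d(P)@E[:3,:3].T+E[:3,3]
    q=q*[1,-1,-1]
    return cv2.projectPoints(q,np.zeros(3),np.zeros(3),c["camera_matrix"],c["dist"])[0].reshape(-1,2)
def masks(p):
    h=cv2.cvtColor(p,cv2.COLOR_BGR2HSV); H,S,V=cv2.split(h)
    red=(((H<6)|(H>174))&(S>180)&(V>150)).astype(np.uint8)
    yel=((H>22)&(H<34)&(S>180)&(V>150)).astype(np.uint8)
    white=((S<40)&(V>170)).astype(np.uint8)
    return red,yel,white
E
python3 - <<'E'
from h import *
for n in ("scene","side"):
    c=camera_params(n); E=c["extrinsics"]; print(n,"cam at",-E[:3,:3].T@E[:3,3])
    p=cv2.imread(f"pics/{n}0.png"); r,y,w=masks(p)
    k,l,s,ce=cv2.connectedComponentsWithStats(w|r)
    x0,y0=(343,247)if n=="scene" else (330,230)
    lab=l[y0+20,x0-45] if n=="scene" else l[230,335]
    print(s[lab])
    m=(l==lab).astype(np.uint8); cs=max(cv2.findContours(m,0,1)[0],key=cv2.contourArea).reshape(-1,2)
    cs=cv2.convexHull(cs).reshape(-1,2)
    P=onplane(n,cs,0.072)[:,:2]
    # circle fit, drop lower (edge) points: robust
    for z in (0.072,):
        A=np.c_[2*P,np.ones(len(P))]; sol=np.linalg.lstsq(A,(P**2).sum(1),rcond=None)[0]
        print("circle",sol[:2],np.sqrt(sol[2]+sol[:2]@sol[:2]))
    o=-E[:3,:3].T@E[:3,3]; 
    for nm,mm,z in(("red",r,.072),("yel",y,.073)):
        k,l,s,ce=cv2.connectedComponentsWithStats(mm)
        for i in range(1,k):
            if s[i,4]>8: print(nm,s[i],ce[i],onplane(n,ce[i],z))
E
```

```text
scene cam at [0.21779538 0.71009522 0.63101175]
[ 278  214  124  104 7188]
circle [0.53656825 0.20748844] 0.1263710429009653
red [284 242  16   8  78] [292.11538462 245.97435897] [[0.62800197 0.23234567 0.072     ]]
yel [396 271  17  14 150] [404.70666667 276.85333333] [[0.41417186 0.18055667 0.073     ]]
side cam at [0.55440248 0.96643917 0.76562369]
[ 291  204  111   85 5609]
circle [0.54797857 0.19683638] 0.12124603762462584
red [296 248  14  11  76] [301.93421053 251.75      ] [[0.62887701 0.22774157 0.072     ]]
yel [401 233  14  11 108] [407.72222222 238.37962963] [[0.41680713 0.1766861  0.073     ]]
```

```bash
python3 - <<'E'
from h import *
from scipy.optimize import least_squares
for n in ("scene","side"):
    E=camera_params(n)["extrinsics"]; o=-E[:3,:3].T@E[:3,3]
    p=cv2.imread(f"pics/{n}0.png"); r,y,w=masks(p)
    k,l,s,ce=cv2.connectedComponentsWithStats(w|r)
    lab=l[267,298] if n=="scene" else l[230,335]
    m=(l==lab).astype(np.uint8); cs=max(cv2.findContours(m,0,1)[0],key=cv2.contourArea).reshape(-1,2)
    cs=cv2.convexHull(cs).reshape(-1,2).astype(float)
    P=onplane(n,cs,0.072)[:,:2]; c=np.array([.53,.2])
    for _ in range(8):
        v=o[:2]-c; v/=np.linalg.norm(v)
        Q=P[((P-c)@v)<0.02]
        f=least_squares(lambda c:np.linalg.norm(Q-c,axis=1)-.110,c,loss="soft_l1",f_scale=.001); c=f.x
    print(n,c,len(Q),np.abs(f.fun).max())
    for z in [.072]:
        cc=np.array([*c,z]); print(proj(n,cc))
E
```

```text
scene [0.54481836 0.18399319] 22 0.0012573634143008827
[[342.22637016 249.33765769]]
side [0.54624956 0.17948845] 22 0.0005327323167027137
[[344.20284973 237.22251642]]
```

```bash
python3 - <<'E'
import cv2
p=cv2.imread("pics/scene0.png");cv2.imwrite("pics/z1.png",cv2.resize(p[180:330,230:430],None,fx=4,fy=4,interpolation=2))
p=cv2.imread("pics/side0.png");cv2.imwrite("pics/z2.png",cv2.resize(p[170:320,230:430],None,fx=4,fy=4,interpolation=2))
E
```

```text
(no output)
```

View pics/z1.png

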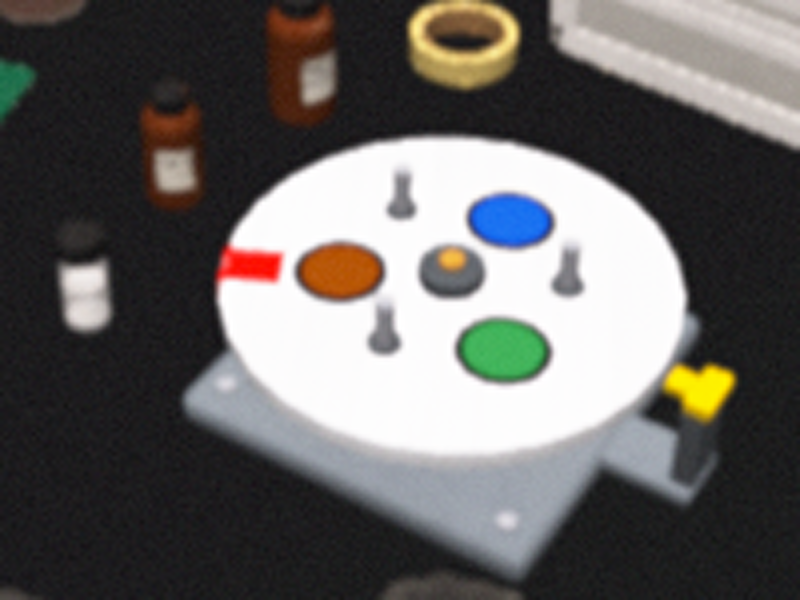

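View pics/z2.png

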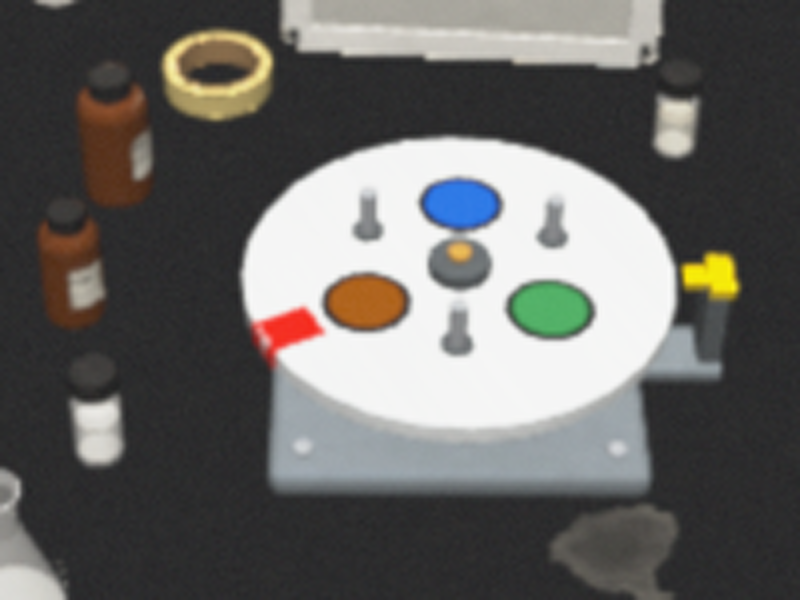

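```bash
python3 - <<'E'
from h import *
s={"vial_r":((446,228),.058),"vial_l":((251,242),.058),"dropper":((273,207),.072),"amber":((305,182),.082),"tape":((345,184),.018),"flask":((200,318),.108),"beaker":((257,368),.061),"marker":((310,420),.017),"bigwhitebox":((440,215),.0),"boxcorner":((372,195),0)}
for k,(p,z) in s.items(): print(k,onplane("scene",[p],z)[0].round(3))
s={"vial_r":((400,188),.058),"vial_l":((253,264),.058),"dropper":((246,225),.072),"amber":((258,190),.082),"boxcorner":((302,180),0)}
for k,(p,z) in s.items(): print(k,onplane("side",[p],z)[0].round(3))
# stand foot corners z=.022 from zoom
a=onplane("side",[(230+270/4,170+485/4),(230+650/4,170+485/4)],.022); print(a, np.arctan2(*(a[0]-a[1])[[1,0]]))
a=onplane("scene",[(230+185/4,180+400/4),(230+520/4,180+570/4)],.022); print(a, np.arctan2(*(a[0]-a[1])[[1,0]]))
for n,sx,sy,L in (("scene",230,180,[(402,168),(572,245),(386,300)]),("side",230,170,[(368,190),(556,200),(458,305)])):
    P=onplane(n,[(sx+a/4,sy+b/4) for a,b in L],.100); print(n,P[:,:2].round(4),P[:,:2].mean(0))
E
```

```text
vial_r [ 0.416 -0.009  0.058]
vial_l [0.712 0.259 0.058]
dropper [0.739 0.158 0.072]
amber [0.733 0.054 0.082]
tape [ 0.706 -0.074  0.018]
flask [0.612 0.474 0.108]
beaker [0.508 0.467 0.061]
marker [0.41  0.468 0.017]
bigwhitebox [ 0.467 -0.119  0.   ]
boxcorner [ 0.639 -0.096  0.   ]
vial_r [ 0.419 -0.018  0.058]
vial_l [0.724 0.254 0.058]
dropper [0.753 0.153 0.072]
amber [0.743 0.041 0.082]
boxcorner [ 0.658 -0.119  0.   ]
[[0.63377857 0.28791947 0.022     ]
 [0.44781594 0.27738691 0.022     ]] 0.05657758253933935
[[0.62804224 0.28442871 0.022     ]
 [0.44344906 0.2772565  0.022     ]] 0.03883463115795047
scene [[0.5908 0.1578]
 [0.4948 0.1586]
 [0.5428 0.2393]] [0.54277516 0.1851988 ]
side [[0.5932 0.1529]
 [0.4971 0.1553]
 [0.5455 0.2374]] [0.54526604 0.18186347]
```

Emit:
play_rows:
  targets:
    - [0,0,0.03,0.036,-0.035,0,0]
    - [0,0,0.03,0.036,-0.035,0,0]
    - [0,0,0.03,0.036,-0.035,0,0]
    - [0,0,0.03,0.036,-0.035,0,0]
    - [0,0,0.03,0.036,-0.035,0,0]
    - [0,0,0.03,0.036,-0.035,0,0]
    - [0,0,0.03,0.036,-0.035,0,0]
    - [0,0,0.03,0.036,-0.035,0,0]
    - [0,0,0.03,0.036,-0.035,0,0]
    - [0,0,0.03,0.036,-0.035,0,0]
    - [0,0,0.03,0.036,-0.035,0,0]
    - [0,0,0.03,0.036,-0.035,0,0]

```text
t: 1.6
eef_pos: [0.5878, 0.2237, 0.2315]
ee_rot: [3.134, 0.003, 0.156]
force: [-0.2, 1.3, 0.4]
width: 0.0005
```

Emit:
play_rows:
  targets:
    - [0,0,0,-0.01,0.006,-0.02,0]
    - [0,0,0,-0.007,0.006,-0.03,0]
    - [0,0,0,0,0,-0.03,0]
    - [0,0,0,0,0,-0.015,0]
    - [0,0,0,0,0,0,0]

```text
t: 2.22
eef_pos: [0.5726, 0.2312, 0.1324]
ee_rot: [3.132, 0.005, 0.149]
force: [-0.0, 0.0, 0.3]
width: 0.0004
```

```bash
python3 - <<'E'
from h import *
s=get_state(); print(s["eef_pos"],s["ee_rot"])
for n in ("scene","side"):
    p,d=grab_frame(n); cv2.imwrite(f"pics/{n}1.png",p); print(proj(n,s["eef_pos"]))
E
python3 - <<'E'
import cv2,numpy as np
a=cv2.imread("pics/scene1.png")[130:330,240:440];b=cv2.imread("pics/side1.png")[130:330,240:440]
cv2.imwrite("pics/z3.png",cv2.resize(np.hstack([a,b]),None,fx=2,fy=2,interpolation=2))
E
```

```text
[0.57260175 0.23124924 0.13236686] [3.13207985 0.00480069 0.14926161]
[[315.55929801 232.40534464]]
[[330.80408737 230.85310123]]
```

View pics/z3.png

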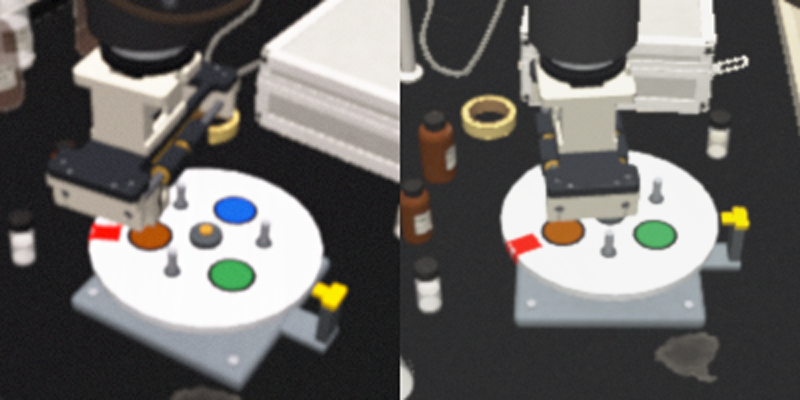

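Emit:
play_rows:
  targets:
    - [0,0,0,-0.001,0.003,-0.02,0]
    - [0,0,0,0,0.002,-0.015,0]
    - [0,0,0,0,0,0,0]

```text
t: 2.7
eef_pos: [0.5746, 0.2385, 0.1019]
ee_rot: [3.136, -0.003, 0.15]
force: [-1.4, -0.3, -0.2]
width: 0.0003
```

Emit:
play_rows:
  targets:
    - [0,0,0,-0.002,-0.002,-0.008,0]
    - [0,0,0,-0.014,0,0,0]
    - [0,0,0,-0.019,-0.002,0,0]
    - [0,0,0,-0.02,-0.01,0,0]
    - [0,0,0,0.004,0.01,0.05,0]
    - [0,0,0,0,0,0.04,0]

```text
t: 3.45
eef_pos: [0.5186, 0.2323, 0.1846]
ee_rot: [3.133, -0.002, 0.15]
force: [0.7, 1.3, -0.3]
width: 0.0001
```

```bash
cat >> h.py <<'E'
CEN={"scene":np.array([.5438,.1845]),"side":np.array([.5457,.181])}
PTR={"scene":np.array([.41417,.18056]),"side":np.array([.41681,.17669])}
def meas(n,save=None):
    t=get_state()["t"]; p,d=grab_frame(n)
    if save: cv2.imwrite(save,p)
    r,y,w=masks(p)
    k,l,s,ce=cv2.connectedComponentsWithStats(r)
    best=None
    for i in range(1,k):
        if s[i,4]<15: continue
        v=onplane(n,ce[i],.070)[0,:2]-CEN[n]; rr=np.linalg.norm(v)
        if .07<rr<.125 and (best is None or s[i,4]>best[1]):
            q=PTR[n]-CEN[n]
            ang=np.arctan2(v[1],v[0])-np.arctan2(q[1],q[0])
            best=((ang+np.pi)%(2*np.pi)-np.pi,s[i,4],rr)
    return t,best
E
python3 - <<'E'
from h import *
print(get_state()["eef_pos"])
for i in range(3):
    for n in("side","scene"): print(n,meas(n,f"pics/a{n}{i}.png"))
E
```

```text
[0.51860928 0.23233677 0.18462531]
side (3.45, (np.float64(-0.6829694162086923), np.int32(62), np.float64(0.0932257564238511)))
scene (3.5, (np.float64(-0.4566580884386582), np.int32(82), np.float64(0.09293046948097217)))
side (3.55, (np.float64(-0.2032634717856041), np.int32(56), np.float64(0.09466626935064996)))
scene (3.6, (np.float64(0.027246151733860913), np.int32(78), np.float64(0.09344951862440967)))
side (3.65, (np.float64(0.2722435833367718), np.int32(50), np.float64(0.09697846857242161)))
scene (3.7, (np.float64(0.5030777593436948), np.int32(70), np.float64(0.09611233152201812)))
```

Emit:
play_rows:
  targets:
    - [0,0,0,0.03,-0.01,0,0]
    - [0,0,0,0.04,-0.013,0,0]
    - [0,0,0,0.035,-0.011,0,0]
    - [0,0,0,0.005,0,0,0]
    - [0,0,0,0,0,-0.03,0]
    - [0,0,0,0,0,-0.025,0]
    - [0,0,0,0,0,0,0]

```text
t: 4.62
eef_pos: [0.6256, 0.1947, 0.1168]
ee_rot: [3.128, 0.014, 0.149]
force: [-0.2, -0.5, 1.1]
width: 0.0004
```

```bash
python3 - <<'E'
from h import *
print(get_state()["eef_pos"])
for i in range(2):
    for n in("side","scene"): print(n,meas(n,f"pics/b{n}{i}.png"))
E
```

```text
[0.62556604 0.19467927 0.11677653]
side (4.625, (np.float64(-1.713365040817509), np.int32(71), np.float64(0.09204778310793436)))
scene (4.675, (np.float64(-1.5090408892285172), np.int32(86), np.float64(0.09288378814007095)))
side (4.725, (np.float64(-1.2746495929010777), np.int32(71), np.float64(0.09213233378968957)))
scene (4.775, (np.float64(-1.0795138775674502), np.int32(102), np.float64(0.0941150420523282)))
```

Emit:
play_rows:
  targets:
    - [0,0,0,0.009,0.001,-0.012,0]
    - [0,0,0,0,0,-0.01,0]
    - [0,0,0,0,0,0,0]
    - [0,0,0,0,0,0,0]

```text
t: 5.32
eef_pos: [0.6384, 0.1975, 0.099]
ee_rot: [3.131, 0.005, 0.15]
force: [0.5, -0.2, 0.2]
width: 0.0004
```

```bash
python3 - <<'E'
from h import *
s=get_state();print(s["eef_pos"],s["ee_rot"],s["force"])
for i in range(1):
    for n in("side","scene"): print(n,meas(n,f"pics/c{n}{i}.png"))
a=cv2.imread("pics/cscene0.png")[130:330,240:440];b=cv2.imread("pics/cside0.png")[130:330,240:440]
cv2.imwrite("pics/z4.png",cv2.resize(np.hstack([a,b]),None,fx=2,fy=2,interpolation=2))
E
```

```text
[0.63840618 0.19749577 0.09900798] [3.13125279 0.00455633 0.15010303] [ 0.48634208 -0.22111848  0.22820157]
side (5.325, (np.float64(1.1908813783626346), np.int32(52), np.float64(0.10157756290227432)))
scene (5.375, (np.float64(1.399495044345457), np.int32(66), np.float64(0.10037944673907677)))
```

View pics/z4.png

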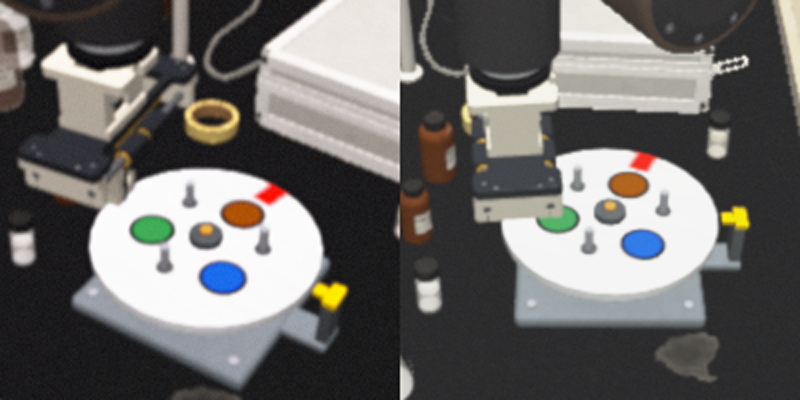

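Emit:
play_rows:
  targets:
    - [0,0,0,-0.003,0,-0.006,0]

```text
t: 5.55
eef_pos: [0.6357, 0.1977, 0.0935]
ee_rot: [3.132, 0.003, 0.15]
force: [0.3, -0.1, 0.1]
width: 0.0002
```

Emit:
play_rows:
  targets:
    - [0,0,0,0,0,0,0]

```text
t: 5.68
eef_pos: [0.635, 0.1976, 0.093]
ee_rot: [3.132, 0.004, 0.15]
force: [-0.1, -0.2, -0.8]
width: 0.0005
```

Emit:
play_rows:
  targets:
    - [0,0,0,0,0,0,0]

```text
t: 5.8
eef_pos: [0.6351, 0.1976, 0.0931]
ee_rot: [3.132, 0.004, 0.15]
force: [-0.8, 0.5, 0.6]
width: 0.0005
```

```bash
python3 - <<'E'
from h import *
for i in range(4):
    s=get_state();print(s["t"],s["eef_pos"],s["force"],s["qd"].round(3)[:3])
    for n in("side",): print(n,meas(n))
E
```

```text
5.8 [0.63508697 0.19760321 0.09314308] [-0.75354051  0.48970695  0.56699649] [ 0.002 -0.    -0.007]
side (5.8, None)
5.85 [0.63499293 0.19753535 0.09304724] [-1.2554674  -0.73639102 -0.4651425 ] [ 0.    -0.     0.001]
side (5.85, None)
5.9 [0.63503416 0.19756815 0.09307088] [-0.18664253  0.01119685  0.02587929] [-0.    -0.001  0.001]
side (5.9, (np.float64(-2.915588929318969), np.int32(51), np.float64(0.09521356718298991)))
5.95 [0.63508797 0.19757585 0.09309418] [ 0.05149825 -0.4359798  -0.25814408] [-0.002  0.001  0.001]
side (5.95, (np.float64(-2.733777020008839), np.int32(59), np.float64(0.09372607725348789)))
```

Emit:
play_rows:
  targets:
    - [0,0,0,-0.001,0,-0.007,0]
    - [0,0,0,0,0,0,0]
    - [0,0,0,0,0,0,0]
    - [0,0,0,0,0,0,0]
    - [0,0,0,0,0,0,0]
    - [0,0,0,0,0,0,0]
    - [0,0,0,0,0,0,0]
    - [0,0,0,0,0,0,0]
    - [0,0,0,0,0,0,0]
    - [0,0,0,0,0,0,0]
    - [0,0,0,0,0,0,0]
    - [0,0,0,0,0,0,0]

```text
t: 7.5
eef_pos: [0.6342, 0.1976, 0.0857]
ee_rot: [3.132, 0.004, 0.15]
force: [0.6, -0.2, -0.1]
width: 0.0003
```

```bash
cat > m.py <<'E'
from h import *
import json,os
D=json.load(open("d.json")) if os.path.exists("d.json") else [[3.45,-.683,"side"],[3.5,-.4567,"scene"],[3.65,.2722,"side"],[3.7,.503,"scene"],[4.625,4.57,"side"],[4.675,4.774,"scene"],[5.325,7.474,"side"],[5.375,7.683,"scene"],[5.95,9.833,"side"]]
s=get_state(); print(s["t"],s["eef_pos"],s["force"])
from scipy.optimize import least_squares
def fit(D):
    t=np.array([d[0] for d in D]);a=np.array([d[1] for d in D])
    def f(x,t): # th,w,b,c
        b=x[2];k=x[3]/b;T=t-t0; return x[0]+(x[1]+k)/b*(1-np.exp(-b*T))-k*T
    t0=t[0]
    r=least_squares(lambda x:np.r_[(f(x,t)-a)/.02,(x[2]-.093)/.03,(x[3]-.028)/.015],[a[0],4.8,.093,.028])
    x=r.x
    F=lambda tt:f(x,np.asarray(tt,float))
    W=lambda tt:(x[1]+x[3]/x[2])*np.exp(-x[2]*(tt-t0))-x[3]/x[2]
    return x,F,W,r.fun[:len(t)]*.02
for n in ("side","scene"):
    t,b=meas(n)
    if b is None: print(n,None); continue
    x,F,W,_=fit(D); pr=float(F(t)); a=b[0]+2*np.pi*round((pr-b[0])/(2*np.pi)); print(n,t,"meas",round(a,3),"pred",round(pr,3))
    if abs(a-pr)<.6: D.append([t,a,n])
json.dump(D,open("d.json","w"))
x,F,W,res=fit(D); t=get_state()["t"]; print("fit",x,"res",res[-6:].round(3)); print("now",t,float(F(t)),"w",float(W(t)))
g=np.arange(t,t+60,.005); th=F(g); w=W(g); ok=w>0; g,th,w=g[ok],th[ok],w[ok]
print("stop",g[-1],th[-1]/2/np.pi)
for k in range(1,10):
    i=np.searchsorted(th,2*np.pi*k)
    if 0<i<len(g): print("pass",k,round(g[i],3),"w",round(w[i],3))
E
python3 m.py
```

```text
7.5 [0.63417671 0.19759029 0.08571832] [ 0.63501148 -0.23664297 -0.05668397]
side None
scene 7.55 meas 15.396 pred 15.363
fit [-0.67985744  4.73459988  0.08847124  0.02770969] res [ 0.015  0.023 -0.02  -0.031  0.026 -0.002]
now 7.6 15.5535110286671 w 3.183418483276397
stop 34.86999999999942 6.842807186234656
pass 3 8.695 w 2.861
pass 4 11.17 w 2.236
pass 5 14.48 w 1.589
pass 6 19.66 w 0.89
```

Emit:
play_rows:
  targets:
    - [0,0,0,0,0,0,0]
    - [0,0,0,0,0,0,0]
    - [0,0,0,0,0,0,0]
    - [0,0,0,0,0,0,0]
    - [0,0,0,0,0,0,0]
    - [0,0,0,0,0,0,0]
    - [0,0,0,0,0,0,0]
    - [0,0,0,0,0,0,0]
    - [0,0,0,0,0,0,0]
    - [0,0,0,0,0,0,0]
    - [0,0,0,0,0,0,0]
    - [0,0,0,0,0,0,0]

```text
t: 9.1
eef_pos: [0.6342, 0.1976, 0.0857]
ee_rot: [3.132, 0.004, 0.15]
force: [0.5, 0.1, -0.1]
width: -0.0002
```

```bash
python3 m.py
```

```text
9.1 [0.63418223 0.197637   0.08574997] [ 0.50948853  0.08978668 -0.05113108]
side 9.1 meas 20.081 pred 19.996
scene 9.15 meas 20.234 pred 20.206
fit [-0.67439024  4.71476334  0.08645824  0.02339516] res [-0.027 -0.038  0.025  0.03  -0.    -0.015]
now 9.2 20.357585066583695 w 2.7618536456479075
stop 37.14500000000437 7.120407326973818
pass 4 11.09 w 2.305
pass 5 14.26 w 1.687
pass 6 18.955 w 1.034
pass 7 29.945 w 0.234
```

Emit:
play_rows:
  targets:
    - [0,0,0,0,0,0,0]
    - [0,0,0,0,0,0,0]
    - [0,0,0,0,0,0,0]
    - [0,0,0,0,0,0,0]
    - [0,0,0,0,0,0,0]
    - [0,0,0,0,0,0,0]
    - [0,0,0,0,0,0,0]
    - [0,0,0,0,0,0,0]
    - [0,0,0,0,0,0,0]
    - [0,0,0,0,0,0,0]
    - [0,0,0,0,0,0,0]
    - [0,0,0,0,0,0,0]

```text
t: 10.7
eef_pos: [0.6342, 0.1976, 0.0857]
ee_rot: [3.132, 0.004, 0.15]
force: [-0.4, -0.8, -0.8]
width: 0.0005
```

```bash
python3 m.py
```

```text
10.7 [0.63418763 0.19759635 0.08571805] [-0.39718774 -0.83063724 -0.79647836]
side 10.7 meas 24.182 pred 24.218
scene 10.75 meas 24.29 pred 24.312
fit [-0.6775823   4.72160809  0.08549396  0.03014558] res [ 0.029  0.03  -0.013 -0.028  0.002  0.013]
now 10.8 24.421017977024757 w 2.35425923861266
stop 34.640000000003724 6.931511070381866
pass 4 11.11 w 2.283
pass 5 14.325 w 1.65
pass 6 19.22 w 0.965
```

Emit:
play_rows:
  targets:
    - [0,0,0,0,0,0,0]
    - [0,0,0,0,0,0,0]
    - [0,0,0,0,0,0,0]
    - [0,0,0,0,0,0,0]
    - [0,0,0,0,0,0,0]
    - [0,0,0,0,0,0,0]
    - [0,0,0,0,0,0,0]
    - [0,0,0,0,0,0,0]
    - [0,0,0,0,0,0,0]
    - [0,0,0,0,0,0,0]
    - [0,0,0,0,0,0,0]
    - [0,0,0,0,0,0,0]

```text
t: 12.3
eef_pos: [0.6342, 0.1976, 0.0857]
ee_rot: [3.132, 0.004, 0.15]
force: [-0.9, -1.1, -0.5]
width: 0.0006
```

```bash
python3 m.py
```

```text
12.3 [0.63417065 0.19759656 0.08573733] [-0.88601973 -1.14278784 -0.47881429]
side None
scene 12.35 meas 27.753 pred 27.804
fit [-0.67949614  4.72354353  0.08305253  0.04033434] res [ 0.035 -0.013 -0.028 -0.01   0.     0.016]
now 12.4 27.869421055221068 w 1.9914912998036496
stop 32.01500000000306 6.735496012257858
pass 5 14.375 w 1.617
pass 6 19.49 w 0.889
```

Emit:
play_rows:
  targets:
    - [0,0,0,0,0,0,0]
    - [0,0,0,0,0,0,0]
    - [0,0,0,0,0,0,0]
    - [0,0,0,0,0,0,0]
    - [0,0,0,0,0,0,0]
    - [0,0,0,0,0,0,0]
    - [0,0,0,0,0,0,0]
    - [0,0,0,0,0,0,0]
    - [0,0,0,0,0,0,0]
    - [0,0,0,0,0,0,0]
    - [0,0,0,0,0,0,0]
    - [0,0,0,0,0,0,0]

```text
t: 13.9
eef_pos: [0.6342, 0.1976, 0.0857]
ee_rot: [3.132, 0.004, 0.15]
force: [-0.7, -0.9, 0.4]
width: 0.0004
```

```bash
python3 m.py
```

```text
13.9 [0.63418587 0.19759747 0.08573906] [-0.74059333 -0.85365363  0.44679102]
side 13.9 meas 30.666 pred 30.635
scene 13.95 meas 30.736 pred 30.744
fit [-0.67932245  4.72439744  0.08444803  0.03521412] res [-0.03  -0.009  0.002  0.025 -0.011  0.004]
now 14.0 30.825199085870644 w 1.6923936392515493
stop 33.195000000003 6.821567909238573
pass 5 14.36 w 1.629
pass 6 19.38 w 0.922
```

Emit:
play_rows:
  targets:
    - [0,0,0,0,0,0,0]
    - [0,0,0,0,0,0,0]

```text
t: 14.25
eef_pos: [0.6342, 0.1976, 0.0857]
ee_rot: [3.132, 0.004, 0.15]
force: [0.5, -0.6, -0.9]
width: 0.0002
```

```bash
python3 - <<'E'
from h import *
for i in range(2):
    for n in("side","scene"): print(n,meas(n,f"pics/d{n}{i}.png"))
a=cv2.imread("pics/dscene1.png")[200:300,270:420];b=cv2.imread("pics/dside1.png")[180:280,290:440]
cv2.imwrite("pics/z5.png",cv2.resize(np.vstack([a,b]),None,fx=3,fy=3,interpolation=2))
E
```

```text
side (14.25, (np.float64(-0.14506528807869756), np.int32(68), np.float64(0.09557610395582289)))
scene (14.3, (np.float64(-0.08303008035969839), np.int32(105), np.float64(0.09560195139235361)))
side (14.35, (np.float64(0.017946582214869), np.int32(67), np.float64(0.09577923419528878)))
scene (14.4, (np.float64(0.08619131578480177), np.int32(91), np.float64(0.09441799786992874)))
```

View pics/z5.png

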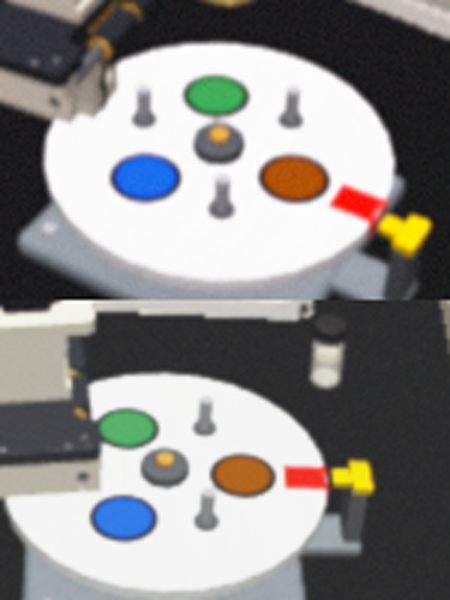

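Emit:
play_rows:
  targets:
    - [0,0,0,0,0,0,0]
    - [0,0,0,0,0,0,0]
    - [0,0,0,0,0,0,0]
    - [0,0,0,0,0,0,0]
    - [0,0,0,0,0,0,0]
    - [0,0,0,0,0,0,0]
    - [0,0,0,0,0,0,0]
    - [0,0,0,0,0,0,0]
    - [0,0,0,0,0,0,0]
    - [0,0,0,0,0,0,0]
    - [0,0,0,0,0,0,0]
    - [0,0,0,0,0,0,0]

```text
t: 15.95
eef_pos: [0.6342, 0.1976, 0.0857]
ee_rot: [3.132, 0.004, 0.15]
force: [0.4, 0.8, 0.6]
width: 0.0003
```

```bash
python3 m.py
```

```text
15.95 [0.63417786 0.19757451 0.08573158] [0.37939239 0.82555381 0.63803771]
side None
scene 16.0 meas 33.867 pred 33.873
fit [-0.6791241   4.72377924  0.0841624   0.0361253 ] res [-0.008  0.002  0.025 -0.013  0.003  0.002]
now 16.05 33.93656022399838 w 1.3552613685079467
stop 32.979999999996636 6.807449663483304
pass 6 19.395 w 0.917
```

Emit:
play_rows:
  targets:
    - [0,0,0,0,0,0,0]
    - [0,0,0,0,0,0,0]
    - [0,0,0,0,0,0,0]
    - [0,0,0,0,0,0,0]
    - [0,0,0,0,0,0,0]
    - [0,0,0,0,0,0,0]
    - [0,0,0,0,0,0,0]
    - [0,0,0,0,0,0,0]
    - [0,0,0,0,0,0,0]
    - [0,0,0,0,0,0,0]
    - [0,0,0,0,0,0,0]
    - [0,0,0,0,0,0,0]

```text
t: 17.55
eef_pos: [0.6341, 0.1976, 0.0857]
ee_rot: [3.132, 0.004, 0.15]
force: [-0.6, -0.1, -0.2]
width: 0.0004
```

```bash
python3 m.py
```

```text
17.55 [0.63414613 0.19758275 0.08572418] [-0.59757205 -0.08952702 -0.21481239]
side 17.55 meas 35.823 pred 35.807
scene 17.6 meas 35.879 pred 35.876
fit [-0.67986233  4.72566494  0.08481504  0.03416621] res [ 0.024 -0.012  0.004  0.008 -0.003 -0.002]
now 17.65 35.933976406068766 w 1.1351006959026066
stop 33.44499999999685 6.836403846516283
pass 6 19.37 w 0.926
```

Emit:
play_rows:
  targets:
    - [0,0,0,0,0,0,0]
    - [0,0,0,0,0,0,0]
    - [0,0,0,0,0,0,0]
    - [0,0,0,0,0,0,0]
    - [0,0,0,0,0,0,0]
    - [0,0,0,0,0,0,0]
    - [0,0,0,0,0,0,0]
    - [0,0,0,0,0,0,0]
    - [0,0,0,0,0,0,0]
    - [0,0,0,0,0,0,0]

```text
t: 18.9
eef_pos: [0.6342, 0.1976, 0.0857]
ee_rot: [3.132, 0.004, 0.15]
force: [-0.1, -0.3, -0.6]
width: 0.0001
```

```bash
python3 m.py
```

```text
18.9 [0.63418367 0.19759335 0.08572937] [-0.0968825  -0.29787619 -0.5694177 ]
side 18.9 meas 37.325 pred 37.254
scene 18.95 meas 37.356 pred 37.342
fit [-0.68380499  4.73432919  0.08706309  0.02792746] res [ 0.     0.016  0.021  0.023 -0.028 -0.009]
now 19.0 37.396108634663506 w 0.984702383576124
stop 35.11999999999679 6.928807426498775
pass 6 19.315 w 0.949
```

Emit:
play_rows:
  targets:
    - [0,0,0,0,0,0,0]

```text
t: 19.12
eef_pos: [0.6342, 0.1976, 0.0857]
ee_rot: [3.132, 0.004, 0.15]
force: [0.5, -0.3, -0.5]
width: 0.0002
```

```bash
python3 -c "
from h import *
print(meas('scene'),get_state()['t'])"
```

```text
(19.125, (np.float64(-0.1563150635607684), np.int32(98), np.float64(0.09446571870524778))) 19.175
```

Emit:
play_rows:
  targets:
    - [0,0,0,0,0,-0.005,0]
    - [0,0,0,0,0,-0.003,0]

```text
t: 19.42
eef_pos: [0.6348, 0.1975, 0.0831]
ee_rot: [3.131, 0.001, 0.152]
force: [-12.3, -2.4, 28.0]
width: 0.0006
```

```bash
python3 -c "
from h import *
s=get_state();print(s['t'],s['eef_pos'],s['force'])
print(meas('side'));print(meas('scene'));s=get_state();print(s['eef_pos'],s['force'])"
```

```text
19.425 [0.63481503 0.19754875 0.08310658] [-12.34342816  -2.4252205   28.02185444]
(19.425, (np.float64(-0.025299991204201788), np.int32(64), np.float64(0.09637075878675627)))
(19.475, (np.float64(-0.03723033033909573), np.int32(102), np.float64(0.0946849142734771)))
[0.63473451 0.19760068 0.08315966] [-10.58169337  -2.02600187  22.38128247]
```

Emit:
play_rows:
  targets:
    - [0,0,0,0,0,0,0]
    - [0,0,0,0,0,0.012,0]
    - [0,0,0,0,0,0.03,0]
    - [0,0,0,0,0,0,0]

```text
t: 20.02
eef_pos: [0.635, 0.1977, 0.1279]
ee_rot: [3.131, -0.0, 0.152]
force: [-0.1, -0.6, -0.9]
width: 0.0003
```

```bash
python3 -c "
from h import *
s=get_state();print(s['t'],s['eef_pos'],s['force'])
for i in range(3): print(meas('side','pics/e1.png'));print(meas('scene','pics/e2.png'))
a=cv2.imread('pics/e2.png')[180:330,230:430];b=cv2.imread('pics/e1.png')[150:300,240:440]
cv2.imwrite('pics/z6.png',cv2.resize(np.hstack([a,b]),None,fx=2,fy=2,interpolation=2))
for n,f in (('scene','pics/e2.png'),('side','pics/e1.png')):
    r,y,w=masks(cv2.imread(f));k,l,s,ce=cv2.connectedComponentsWithStats(y);i=1+s[1:,4].argmax();print(n,onplane(n,ce[i],.073))
"
```

```text
20.025 [0.63504181 0.19773655 0.1278972 ] [-0.13005329 -0.58473539 -0.91425507]
(20.025, (np.float64(-0.018041122219062178), np.int32(71), np.float64(0.09647303977925901)))
(20.075, (np.float64(-0.025879417068346733), np.int32(106), np.float64(0.09512918400617022)))
(20.125, (np.float64(-0.01660775335176501), np.int32(70), np.float64(0.09641600167175444)))
(20.175, (np.float64(-0.0271336341495525), np.int32(105), np.float64(0.09500940369972505)))
(20.225, (np.float64(-0.019313856439164834), np.int32(70), np.float64(0.0964573963457133)))
(20.275, (np.float64(-0.026016587589211326), np.int32(104), np.float64(0.09537311725577083)))
scene [[0.41422898 0.18054739 0.073     ]]
side [[0.41683435 0.17680159 0.073     ]]
```

View pics/z6.png

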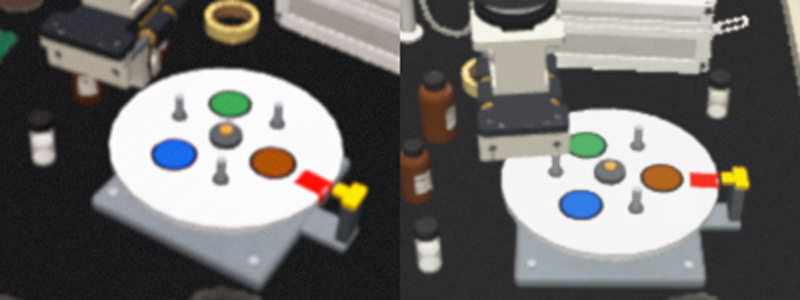

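The wheel is at rest, the mark is about 2 mm from the pointer, the finger is clear and the stand has not moved.

```bash
python3 -c "
from station import *
print(job_done())"
```

```text
the job is handed in; nothing more can be done
None
```

I flicked the wheel, let it coast, and braked it so that it stopped with the pointer on the red mark. The job is handed in, but no verdict came back.

- **Flick and coast:** I pushed peg_a with the closed fingertips, and the wheel ran counter-clockwise at about 4.7 rad/s. That is faster than the 3 rad/s I aimed for. It then coasted untouched past the pointer until its sixth return.
- **Brake:** I pressed a fingertip on the rim at about t = 19.25 s, with the wheel turning at about 0.95 rad/s. It stopped almost at once. The press measured about 28 N at the wrist, firmer than needed.
- **Last checks:** After I lifted the finger, six images over 0.25 s showed the wheel at rest. The side camera put the mark 0.018 rad short of the pointer and the scene camera 0.026 rad, which is about 2 to 2.5 mm at the mark (limit 13 mm). The yellow pointer was where it started to within 0.2 mm, so the stand did not shift. The fingertip was about 45 mm above the wheel with no contact force.
- **Disagreements:** The two cameras place the wheel centre 2 to 4 mm apart, so I measured angles relative to the pointer in each view. Before braking, the fitted coast times for the sixth pass ranged from 18.96 to 19.66 s, so I took the timing from the last images.
- **Not measured:** I did not measure the bystanders again at the end. The path stayed clear of them.

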